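Press the keyed drive shaft home in the portioner hub

ROBOT

A 6-joint arm with a two-finger parallel gripper is mounted at the origin on the work surface. World frame = base frame: x ahead of the robot, y to its left, z up, the work surface at z = 0. Lengths are in m, angles in rad, forces in N, time in s.
With the tool pointing down it reaches from about 0.35 to 0.775 m from the base axis. Payload 5.5 kg.
Tool frame: the origin (TCP) lies at the very end of the fingers, on their centre line; the grasp point (between the pads) lies env.grasp_offset behind it (env.grasp_offset is the distance from the TCP to the grasp point, in m); x points along the fingers, y is the direction in which the jaws open and shut, and the axes are right-handed (so a half turn about x gives the same grasp; the last joint's range is limited). The gripper opens to 85 mm and grips with 20 to 120 N. Pads are 22 mm wide; open, the fingers measure 114 mm over their backs; the gripper's body (76 mm by 85 mm) begins 54 mm behind the grasp point. The pads swing forward as they close: fully open they stand 13 mm farther back than shut.
Start: joints at [-1.278, 0.313, 0.046, 1.304, 0, 1.431], TCP at [0.241, -0.522, 0.231] pointing down, gripper open.
Joint ranges: [-2.76, 2.76], [-0.86, 1.69], [-1.03, 1.26], [-2.2, 2.34], [-1.47, 1.5], [-3.14, 3.14]. Speed limits (rad/s): [2.57, 2.57, 3.14, 3.14, 3.14, 3.14].

INTERFACE

Orientations are given as a unit quaternion [w, x, y, z].
In Python, from workcell import get_state, viewer, job, env gives the robot as it stands.
- The arm moves only by the tool send_rows, never from a script. Its argument "plan" is a list of rows, each a list of 6 numbers: the shift along the tool's x, y, z in mm, then the turn, a rotation vector about the tool's x, y, z in degrees. A call has exactly 10 rows; each row is the pose to reach, as a shift and turn from the pose commanded when the call began, along the tool's axes at that moment; what a row does not reach only later rows make up. A row lasts 1/8 s, in which the tool goes at most 62.5 mm and 10.7 degrees, less where a joint would pass 70% of its speed; a pose out of reach is approached as far as the arm can. A call with a gripper value outside its range is refused whole. "claw" is the finger opening in mm, from 0 to 85.4, set as the call begins (left out, the last holds). The fingers move at their own pace and stop on an object; "newtons" is the grip in N (left out, the last holds). Time passes only in rows, so rows that repeat a pose let the fingers close, or fill a call up. It gives the time, the measured TCP pose, the force and the opening at its end, in the units of the state.
- get_state(): the state, without advancing time (a new reading comes with each control period).
- viewer.read_camera(name): name is "scene" or "top" or "wrist"; returns a dict with "frame" (384x512x3 uint8, blue, green, red), "mtx" (3x3 intrinsics, pixels), "rvec" (rotation vector, rad) and "tvec" (3), from world to camera coordinates, as OpenCV has them. Camera axes: x right, y down, z forward; pixel columns grow to the right and rows downward; lengths in m; the calibration is good to about 2 mm. A picture is of the moment at which its call begins. There is no depth.
- job.hand_in(): hands the job in, once; it reports no verdict.
The state is a dict: "clock": time; "joint_pos": joint angles; "qvel": joint speeds; "tau": joint torques, N m; "tcp_pos": TCP position; "orientation": TCP orientation; "wrist_force": force on the tool from outside, world axes, zero at the start; "ft_torque": the same for the moment, N m; "finger_gap": finger opening in m.
Only numpy, scipy, OpenCV 4.12 (cv2) and the standard library are available. Lean on these libraries where they do the work, as an engineer would, in place of code of your own. Each camera call takes 0.05 s, during which the arm holds its last target.

TASK

Take the orange-handled drive shaft out of the white stand by its grip, set it upright into the steel hub on top of the green portioner, and turn it until its key slips into the hub's keyway. Keep pushing against the spring inside until the shaft's round collar lies flush on the hub, and finish like that: still gripping the orange grip and holding the shaft pressed fully home, for it springs up again if let go. Leave the grey plug, the cans, the jar and the scoop where they are.

Things in the scene. Friction and masses are not known exactly. Their poses are not given: they have to be found in the camera images.
- shaft: loose drive shaft, about 0.4 kg, 98 mm tall, upright in one hole of the stand; origin on its axis at the tip of the nose (lowest point), z up, x towards the key. From the tip up: conical nose 0-4 mm (14 to 20 mm across), round steel shaft 20 mm across to 42 mm, collar, thin neck, orange grip 58-98 mm. Its x starts within 0.5 rad of world x
- shaft_collar (a point): axis at the underside of the shaft's round steel collar, 42 mm above the tip; collar 52 mm across, 6 mm thick. In the stand the shaft hangs by it on the stand's top: lift straight up 50 mm or more. Fully home it lies on the hub's face
- shaft_key (a point): lower end of the shaft's brass key, 10 mm above the tip, on the +x side 12 mm off the axis. The key is 6 mm wide (4 mm in its lowest 3 mm), stands out to 16 mm from the axis and runs up to the collar. Hidden in the stand, but black marks on the collar and the grip's top point to its side
- shaft_grip (a point): middle of the shaft's orange grip, on the axis, 78 mm above the tip: a block 24 mm thick along the shaft's x, 44 mm wide along its y, 40 mm tall. Grip it across the 24 mm, with about 45 N
- portioner: fixed drive base of a bench portioner: green housing 180 x 180 mm, its top 70 mm above the table; origin under its centre on the table, z up, black control panel on its -x side. Four steel dowels 14 mm across, 12 mm tall, stand on top near the corners; in the middle a steel hub 60 mm across rises to 115 mm above the table
- hub_mouth (a point): bore's centre at the hub's upper face. Bore 23 mm across, one keyway 9 mm wide to 18 mm off the axis, full depth. It points along the portioner's x within 0.5 rad either way; the angle is not reported, but an orange mark shows it from above. Stiff to turn (0.6 N m). Key out of line: it rests on the face, tip 10 mm deep; it enters within about 0.1 rad of line. Home: tip 42 mm deep
- plunger (a joint): travel in m of the sprung brass plunger in the hub's bore: 0 at rest with its top 30 mm below the mouth, pushed down by the shaft's tip, 0.012 when the shaft is fully home; its spring pushes back with 8 N at 0 and 14 N at 0.012
- stand: fixed white stand, 90 x 220 mm and 55 mm tall, origin under its centre, z up, two holes 38 mm across 60 mm either side of its centre along its y axis; one holds the shaft, the other the plug, either way round
- plug: loose cleaning plug, same shape as the shaft but without key and marks and with a grey grip; origin at its tip; stays in the stand
- can_red: closed tin with red band, 74 mm across, 108 mm tall, origin under its centre; leave alone
- can_blue: closed tin with blue band, 68 mm across, 90 mm tall, origin under its centre; leave alone
- can_yellow: closed tin with yellow band, 84 mm across, 60 mm tall, origin under its centre; leave alone
- jar: amber jar with red lid, 66 mm across, 100 mm tall, origin under its centre; leave alone
- scoop: small aluminium scoop, cup 52 mm across and 34 mm tall, handle along its -x, 123 mm from the cup's centre to its end; origin under the cup; leave alone
Not all that is in view belongs to the job. Leave any pink look-alike of the shaft alone.

How it is judged:
By the outcome, as a careful person would: the job done as asked, in the order asked, and still so for the second after the job is handed in, while the arm keeps its last pose, push and grip.
It also fails if it takes over 40 s, if anything falls off the work surface, if the arm or the gripper's body presses on something with over 40 N, if the wrist force passes 120 N, or if a joint passes its speed limit or range.

## Working session

There is one attempt and no reset: what is moved stays moved. The work goes in short steps, Python scripts to look and compute and a tool call to move; the robot and the scene stay as the last step left them, time stands still between calls to the robot, and variables do not carry over. Pictures are saved under pics/ and viewed, and the job is handed in when it is done.

Besides the shell and the picture viewer there is one more tool, called after "Emit:" by a JSON object that holds its "name" and its "arguments", one argument or row to a line. send_rows: Moves the arm, as the interface text tells. Its arguments: {"type":"object","properties":{"plan":{"type":"array"},"claw":{"type":"number"},"newtons":{"type":"number"}},"required":["plan"]}

```bash
mkdir -p pics; cat > h.py <<'E'
import cv2,numpy as np
from workcell import get_state, viewer, job, env
def snap(n,f):
    c=viewer.read_camera(n); cv2.imwrite(f'pics/{f}.png',c['frame'])
    np.savez(f'pics/{f}.npz',**c); return c
def load(f): return dict(np.load(f'pics/{f}.npz'))
def ray(c,uv,z):
    R,_=cv2.Rodrigues(c['rvec']); t=np.ravel(c['tvec'])
    uv=np.atleast_2d(np.asarray(uv,float))
    d=np.c_[uv,np.ones(len(uv))]@np.linalg.inv(c['mtx']).T@R
    o=-R.T@t
    return o+d*((z-o[2])/d[:,2])[:,None]
def proj(c,p):
    return cv2.projectPoints(np.atleast_2d(np.asarray(p,float)),c['rvec'],c['tvec'],c['mtx'],None)[0][:,0]
E
python3 - <<'E'
from h import *
for n in('scene','top','wrist'):
    c=snap(n,n+'0'); R,_=cv2.Rodrigues(c['rvec']); print(n,-R.T@np.ravel(c['tvec']),c['mtx'][0,0])
print(get_state(),env.grasp_offset)
E
```

```text
scene [0.917612   0.54660276 0.58187478] 392.68816868021565
top [ 0.37358946 -0.02323944  1.0502267 ] 461.45916810658395
wrist [ 0.31315004 -0.48911365  0.37233642] 287.0463304161883
{'clock': 0.15, 'joint_pos': array([-1.27760669e+00,  3.13854743e-01,  4.52628596e-02,  1.30363629e+00,
        2.68818387e-05,  1.43121101e+00]), 'qvel': array([ 1.41375156e-03, -3.12945362e-03,  2.62171079e-03,  4.07000380e-05,
       -1.46265268e-03,  1.39055318e-03]), 'tau': array([ 1.86917379e-03, -4.81064773e+01,  2.98815197e+01,  1.39357976e-02,
       -7.90784406e-05, -1.24915323e-05]), 'tcp_pos': array([ 0.2410438 , -0.52161205,  0.23060783]), 'orientation': array([-0.15131226, -0.69058711, -0.1523232 ,  0.69064584]), 'wrist_force': array([0.46120503, 0.64293507, 0.1387014 ]), 'ft_torque': array([ 0.07273855, -0.00682446, -0.04133359]), 'finger_gap': 0.08518643653380965} 0.0187
```

View pics/top0.png

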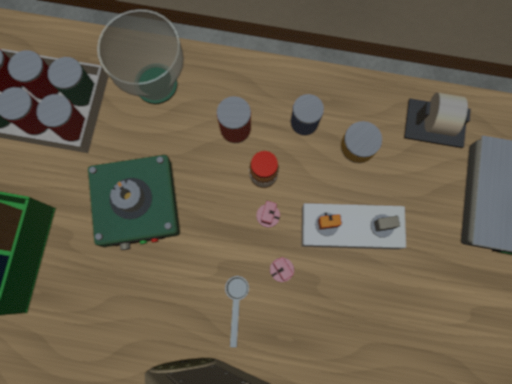

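View pics/scene0.png

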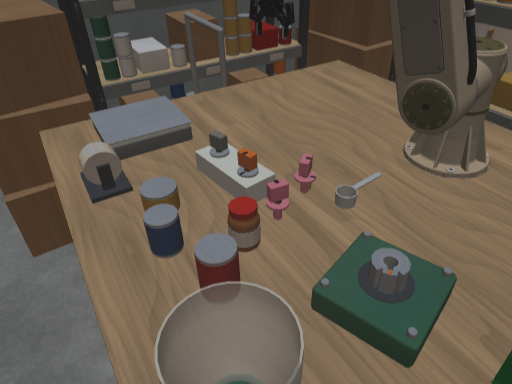

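View pics/wrist0.png

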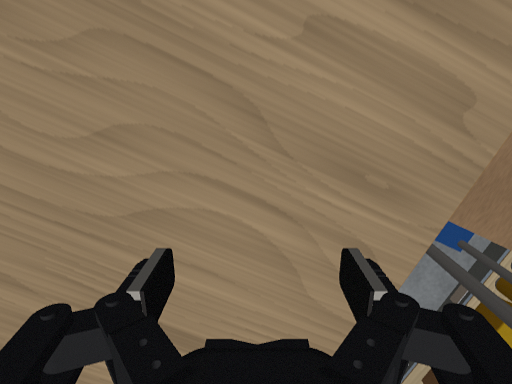

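```bash
python3 - <<'E'
from h import *
c=load('top0');f=c['frame']
a=cv2.resize(f[150:250,80:180],(400,400),interpolation=cv2.INTER_CUBIC)
b=cv2.resize(f[200:250,300:350],(400,400),interpolation=cv2.INTER_CUBIC)
cv2.imwrite('pics/crop1.png',np.hstack([a,b]))
s=load('scene0')['frame']
a=cv2.resize(s[230:310,350:430],(400,400),interpolation=cv2.INTER_CUBIC)
b=cv2.resize(s[130:210,200:280],(400,400),interpolation=cv2.INTER_CUBIC)
cv2.imwrite('pics/crop2.png',np.hstack([a,b]))
h=cv2.cvtColor(f,cv2.COLOR_BGR2HSV)
m=cv2.inRange(h,(5,150,120),(16,255,255))
n,l,st,ce=cv2.connectedComponentsWithStats(m)
for i in range(1,n):
  if st[i,4]>3: print(st[i],ce[i])
print(ray(c,[[330,222],[126,195]],0.11), ray(c,[(0,0),(511,0),(0,383)],0))
g=cv2.inRange(h,(65,100,30),(90,255,120)); n,l,st,ce=cv2.connectedComponentsWithStats(g)
for i in range(1,n):
  if st[i,4]>300: 
    print(st[i],ce[i]); r=cv2.minAreaRect(np.argwhere(l==i)[:,::-1].astype(np.float32)); print(r,cv2.boxPoints(r))
    B=ray(c,cv2.boxPoints(r),0.07); print(B,B.mean(0))
w=cv2.inRange(h,(0,0,170),(180,40,255)); n,l,st,ce=cv2.connectedComponentsWithStats(w)
for i in range(1,n):
  if st[i,4]>300: 
    r=cv2.minAreaRect(np.argwhere(l==i)[:,::-1].astype(np.float32))
    B=ray(c,cv2.boxPoints(r),0.055); print(st[i],B,B.mean(0))
E
```

```text
[258 151   5   2   5] [260.  151.4]
[252 153   5   7   7] [253.57142857 156.        ]
[275 157   3  10  10] [276.5 161.5]
[320 215  20  12 168] [329.89880952 220.95238095]
[[ 0.53932686 -0.15276145  0.11      ]
 [ 0.520235    0.27322836  0.11      ]] [[ 0.9745963   0.74143922  0.        ]
 [ 1.20731238 -0.54056099  0.        ]
 [ 0.08911403  0.47738646  0.        ]]
[  90  158   84   85 3815] [130.6293578  200.33525557]
((131.230224609375, 199.85496520996094), (77.50994110107422, 80.572509765625), 82.23483276367188) [[ 86.07707 166.89857]
 [165.91075 156.01216]
 [176.38338 232.81136]
 [ 96.5497  243.69777]]
[[0.57235566 0.38673785 0.07      ]
 [0.62776814 0.21966205 0.07      ]
 [0.46525155 0.16097474 0.07      ]
 [0.41256968 0.32270534 0.07      ]] [0.51948626 0.27251999 0.07      ]
[  0 241  22  58 413] [  8.30992736 271.88861985]
((10.5, 269.5), (21.0, 57.0), 0.0) [[  0. 298.]
 [  0. 241.]
 [ 21. 241.]
 [ 21. 298.]]
[[0.26794313 0.49169164 0.07      ]
 [0.38187312 0.52566582 0.07      ]
 [0.38975733 0.4818461  0.07      ]
 [0.2756203  0.44894424 0.07      ]] [0.32879847 0.48703695 0.07      ]
```

View pics/crop1.png

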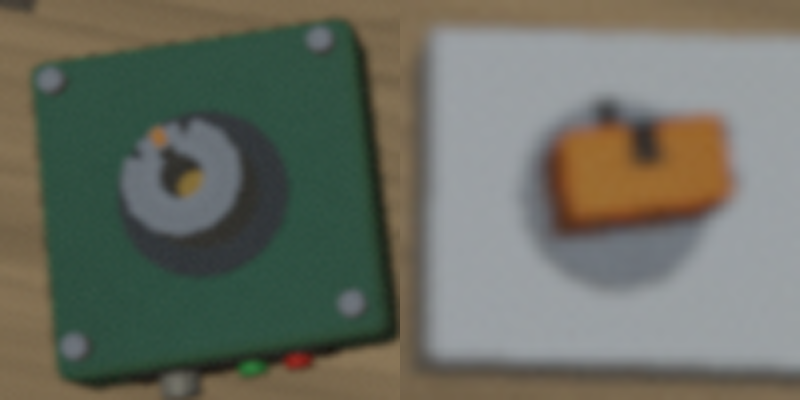

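View pics/crop2.png

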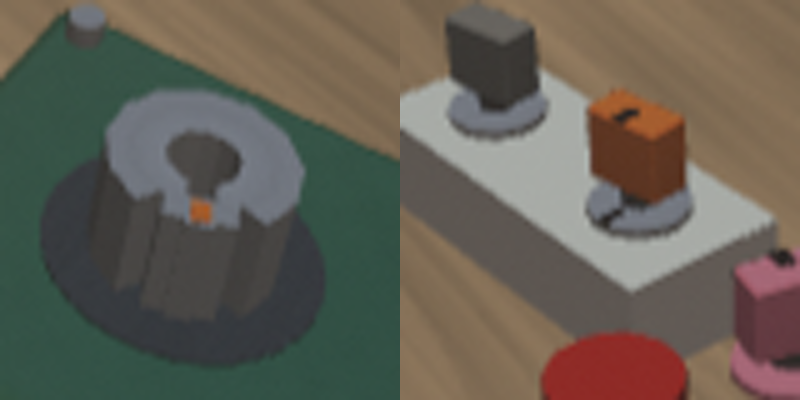

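```bash
python3 - <<'E'
from h import *
c=load('top0');f=c['frame']
h=cv2.cvtColor(f,cv2.COLOR_BGR2HSV)
sub=f[205:240,312:350]; hs=h[205:240,312:350]
print(hs[10:29,5:30,2])
def hull(m): 
  k=max(cv2.findContours(m,0,2)[0],key=cv2.contourArea); return cv2.minAreaRect(k)
# bright top face
o=cv2.inRange(hs,(5,120,150),(20,255,255)); o=cv2.morphologyEx(o,3,np.ones((3,3)))
r=hull(o); B=ray(c,cv2.boxPoints(r)+[312,205],0.111); print(r,B[:,:2].round(4),B.mean(0)); 
e=np.diff(B[:,:2],axis=0); print(np.linalg.norm(e,axis=1),np.degrees(np.arctan2(e[:,1],e[:,0])))
# hub face
cen=np.array([80+183/4,150+176/4]); mk=np.array([80+158/4,150+137/4])
P=ray(c,[cen,mk],0.115); print(P,np.degrees(np.arctan2(*(P[1]-P[0])[1::-1])))
# dowels top z .082 
dw=np.array([[48,79],[320,38],[351,301],[75,346]])/4+[80,150]
P=ray(c,dw,0.082); print(P,P.mean(0)); 
for i in range(4):
  e=P[(i+1)%4]-P[i]; print(np.linalg.norm(e),np.degrees(np.arctan2(e[1],e[0])))
E
```

```text
[[159 151 140 125 121 123 121 112 102 105 110 100  81  75  88 117 139 146
  149 151 152 153 149 144 147]
 [148 134 118 122 134 140 143 142 140 140 136 115  78  57  82 122 145 153
  153 153 154 153 148 140 142]
 [137 116 117 133 146 151 153 153 154 153 147 123  81  54  77 118 146 153
  154 154 154 155 150 145 146]
 [125 104 112 134 149 154 154 154 154 154 148 126  88  58  71 110 139 152
  154 154 154 152 152 150 149]
 [108  94 103 129 149 154 154 155 156 154 149 130  97  74  78 108 136 149
  153 154 153 154 152 152 152]
 [100  87  98 126 147 154 155 154 153 153 150 139 120 108 111 127 141 151
  154 153 154 154 153 150 150]
 [ 97  85  96 125 147 154 154 154 154 154 153 149 145 142 144 147 151 153
  153 153 154 154 153 150 143]
 [ 97  88  95 125 146 153 154 154 154 155 154 153 153 153 154 153 155 153
  155 153 153 154 153 147 142]
 [102  88  93 121 143 153 154 154 155 154 154 155 155 155 155 154 154 154
  153 153 152 152 151 148 146]
 [102  91  90 111 138 150 154 154 154 154 154 154 152 153 152 153 151 152
  151 149 147 141 140 141 144]
 [108  93  87 103 130 147 152 152 152 152 151 150 
[... 913 characters left out ...]
312, 15.1899995803833), (8.7681245803833, 18.243356704711914), 81.8698959350586) [[ 0.5459 -0.133 ]
 [ 0.5578 -0.1688]
 [ 0.5404 -0.1739]
 [ 0.5285 -0.1381]] [ 0.54313649 -0.15344518  0.111     ]
[0.03780404 0.01815538 0.03765722] [ -71.60701988 -163.88142507  108.35836829]
[[0.52142368 0.2726532  0.115     ]
 [0.53930479 0.29025921 0.115     ]] 44.55582440963505
[[0.56599085 0.36750486 0.082     ]
 [0.61465365 0.22764492 0.082     ]
 [0.47660221 0.18005923 0.082     ]
 [0.42761313 0.31763803 0.082     ]] [0.52121496 0.27321176 0.082     ]
0.1480839974051124 -70.81519662565562
0.14602259449695768 -160.98116213694885
0.14604059750300907 109.5998029840094
0.14708872904733858 19.817515965653065
```

```bash
cat >> h.py <<'E'
from scipy.spatial.transform import Rotation as Ro
def tool():
    s=get_state(); q=s['orientation']; return s,np.array(s['tcp_pos']),Ro.from_quat([q[1],q[2],q[3],q[0]])
def down(yaw): # tool x down, tool y at yaw(deg)
    a=np.radians(yaw); x=np.array([0,0,-1.]); y=np.array([np.cos(a),np.sin(a),0]); return Ro.from_matrix(np.c_[x,y,np.cross(x,y)])
def delta(p,yaw):
    s,t,R=tool(); G=down(yaw)
    sh=R.inv().apply(np.array(p)-t)*1000; rv=(R.inv()*G).as_rotvec(degrees=True)
    y=R.as_matrix()[:,1]
    print('tcp',t.round(4),'y-yaw',np.degrees(np.arctan2(y[1],y[0])).round(2),'shift',sh.round(1),'rot',rv.round(2),'dist',np.linalg.norm(sh).round(1))
E
python3 - <<'E'
from h import *
for y in(18,198):delta([.5435,-.1535,.26],y)
s,t,R=tool();print(R.as_matrix().round(3)); c=load('wrist0');Rc,_=cv2.Rodrigues(c['rvec']);print(R.inv().apply(-Rc.T@np.ravel(c['tvec'])-t))
E
```

```text
tcp [ 0.241  -0.5216  0.2306] y-yaw -65.2 shift [ -29.  -207.4 -429. ] rot [-8.32e+01 -7.00e-02  6.00e-02] dist 477.3
tcp [ 0.241  -0.5216  0.2306] y-yaw -65.2 shift [ -29.  -207.4 -429. ] rot [9.68e+01 6.00e-02 7.00e-02] dist 477.3
[[-0.     0.419 -0.908]
 [ 0.001 -0.908 -0.419]
 [-1.    -0.001 -0.   ]]
[-0.14171163  0.0005381  -0.07912   ]
```

Emit:
{"name": "send_rows", "arguments": {
  "plan": [
    [-3,-20,-43,-8.3,0,0],
    [-6,-41,-86,-16.6,0,0],
    [-9,-62,-129,-25,0,0],
    [-12,-83,-172,-33.3,0,0],
    [-15,-104,-215,-41.6,0,0],
    [-18,-125,-258,-50,0,0],
    [-21,-146,-300,-58,0,0],
    [-25,-167,-343,-66.5,0,0],
    [-29,-190,-390,-75,0,0],
    [-29,-207,-429,-83.2,0,0]
  ],
  "claw": 85
}}

```text
clock: 1.4
tcp_pos: [0.5448, -0.1525, 0.2604]
orientation: [0.573, 0.414, 0.573, -0.414]
wrist_force: [-0.2, -0.4, 0.5]
finger_gap: 0.0851
```

```bash
python3 - <<'E'
from h import *
c=snap('wrist','w1'); delta([.5435,-.1535,.26],18); print(proj(c,[[.5435,-.1535,.111]]))
cv2.imwrite('pics/w1b.png',cv2.resize(c['frame'],(768,576)))
E
```

```text
tcp [ 0.5473 -0.1492  0.2599] y-yaw 18.77 shift [-0.1 -5.   2.8] rot [ 0.77 -0.09 -0.16] dist 5.8
[[254.35451039 181.69223336]]
```

View pics/w1b.png

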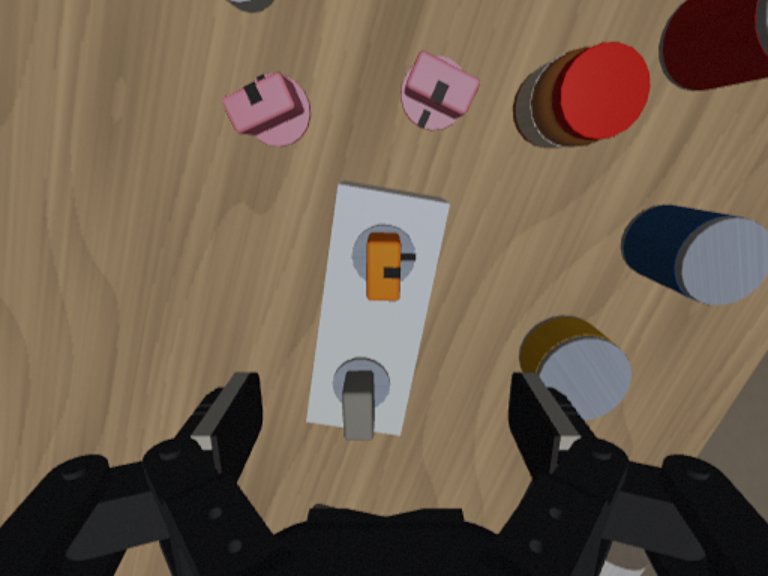

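```bash
cat >> h.py <<'E'
def gripface(c,z,roi,vmin):
    x0,y0,x1,y1=roi; hs=cv2.cvtColor(c['frame'],cv2.COLOR_BGR2HSV)[y0:y1,x0:x1]
    o=cv2.inRange(hs,(5,120,vmin),(22,255,255)); o=cv2.morphologyEx(o,3,np.ones((7,7)))
    k=max(cv2.findContours(o,0,2)[0],key=cv2.contourArea); r=cv2.minAreaRect(k)
    B=ray(c,cv2.boxPoints(r)+[x0,y0],z); e=np.diff(B[:,:2],axis=0)
    print(B.mean(0).round(4),np.linalg.norm(e,axis=1).round(4),np.degrees(np.arctan2(e[:,1],e[:,0])).round(1)); return o
E
python3 - <<'E'
from h import *
c=load('w1')
for v in (130,150,180,200): gripface(c,.111,(235,140,285,215),v)
print(cv2.cvtColor(c['frame'],cv2.COLOR_BGR2HSV)[150:205:3,250,2])
# collar circle: gray area; z=.061
P=ray(c,[[383/1.5,255/1.5]],.061);print(P)
delta([.5435,-.1535,.26],18)
E
```

```text
[ 0.5442 -0.1518  0.111 ] [0.0216 0.0411 0.0225] [  18.4  -71.1 -161.6]
[ 0.5442 -0.1518  0.111 ] [0.0216 0.0411 0.0225] [  18.4  -71.1 -161.6]Traceback (most recent call last):
  File "<stdin>", line 3, in <module>
  File "h.py", line 28, in gripface
    k=max(cv2.findContours(o,0,2)[0],key=cv2.contourArea); r=cv2.minAreaRect(k)
ValueError: max() iterable argument is empty
```

```bash
python3 - <<'E'
from h import *
print(ray(load('w1'),[[383/1.5,255/1.5]],.061))
delta([.544,-.1525,.073],18.5)
E
```

```text
[[ 0.54389299 -0.15209158  0.061     ]]
tcp [ 0.5473 -0.1492  0.2599] y-yaw 18.77 shift [186.9  -4.7   2.3] rot [ 0.27 -0.09 -0.16] dist 187.0
```

Emit:
{"name": "send_rows", "arguments": {
  "plan": [
    [0,1,-0.5,-0.5,0,0],
    [20,1,-0.5,-0.5,0,0],
    [45,1,-0.5,-0.5,0,0],
    [75,1,-0.5,-0.5,0,0],
    [90,1,-0.5,-0.5,0,0],
    [100,1,-0.5,-0.5,0,0],
    [100,1,-0.5,-0.5,0,0],
    [100,1,-0.5,-0.5,0,0],
    [100,1,-0.5,-0.5,0,0],
    [100,1,-0.5,-0.5,0,0]
  ]
}}

```text
clock: 2.7
tcp_pos: [0.5449, -0.1535, 0.1609]
orientation: [0.574, 0.413, 0.574, -0.413]
wrist_force: [-0.1, 0.7, -0.1]
finger_gap: 0.0851
```

```bash
python3 - <<'E'
from h import *
c=snap('wrist','w2'); delta([.544,-.1525,.073],18.5)
for v in (130,150): gripface(c,.111,(200,140,320,300),v)
cv2.imwrite('pics/w2b.png',cv2.resize(c['frame'],(768,576)))
E
```

```text
tcp [ 0.5448 -0.1534  0.1607] y-yaw 18.5 shift [87.7 -0.5 -1.2] rot [ 0.    0.03 -0.03] dist 87.7
[ 0.5444 -0.1519  0.111 ] [0.0215 0.0415 0.0229] [  18.5  -70.6 -161.5]
[ 0.5444 -0.1519  0.111 ] [0.0215 0.0415 0.0229] [  18.5  -70.6 -161.5]
```

View pics/w2b.png

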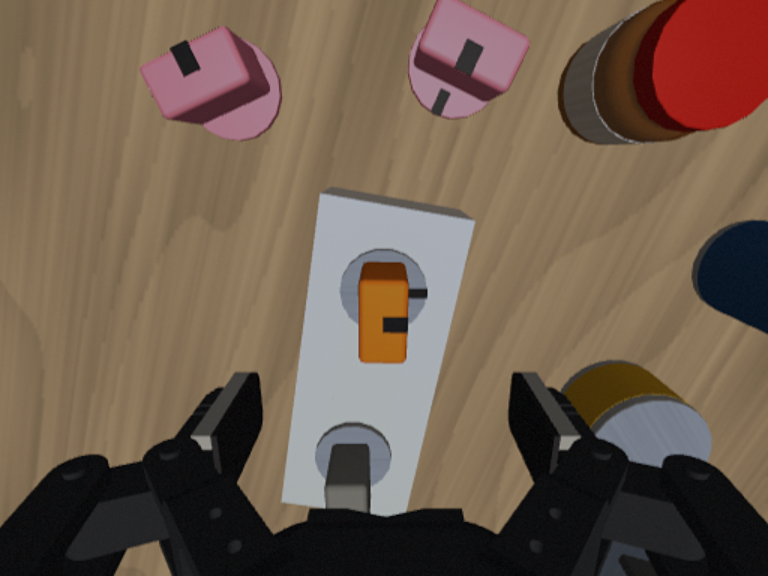

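Emit:
{"name": "send_rows", "arguments": {
  "plan": [
    [15,-0.4,-1.3,0,0,0],
    [35,-0.4,-1.3,0,0,0],
    [55,-0.4,-1.3,0,0,0],
    [72,-0.4,-1.3,0,0,0],
    [82,-0.4,-1.3,0,0,0],
    [87,-0.4,-1.3,0,0,0],
    [87,-0.4,-1.3,0,0,0],
    [87,-0.4,-1.3,0,0,0],
    [87,-0.4,-1.3,0,0,0],
    [87,-0.4,-1.3,0,0,0]
  ]
}}

```text
clock: 4.0
tcp_pos: [0.544, -0.1524, 0.0737]
orientation: [0.574, 0.413, 0.574, -0.413]
wrist_force: [-0.1, 0.7, 0.6]
finger_gap: 0.0849
```

Emit:
{"name": "send_rows", "arguments": {
  "plan": [
    [0,0,0,0,0,0],
    [0,0,0,0,0,0],
    [0,0,0,0,0,0],
    [0,0,0,0,0,0],
    [0,0,0,0,0,0],
    [0,0,0,0,0,0],
    [0,0,0,0,0,0],
    [0,0,0,0,0,0],
    [0,0,0,0,0,0],
    [0,0,0,0,0,0]
  ],
  "claw": 0,
  "newtons": 45
}}

```text
clock: 5.25
tcp_pos: [0.5437, -0.1524, 0.0734]
orientation: [0.574, 0.413, 0.574, -0.413]
wrist_force: [-1.3, -1.5, 2.8]
finger_gap: 0.0234
```

```bash
python3 - <<'E'
from h import *
c=snap('wrist','w3'); delta([.544,-.1525,.073],18.5); print(get_state()['wrist_force'])
cv2.imwrite('pics/w3b.png',cv2.resize(c['frame'],(768,576)))
E
```

```text
tcp [ 0.5438 -0.1524  0.0734] y-yaw 18.49 shift [0.4 0.2 0.2] rot [-0.01  0.02  0.01] dist 0.5
[-1.60288691 -1.25232304  3.87976236]
```

View pics/w3b.png

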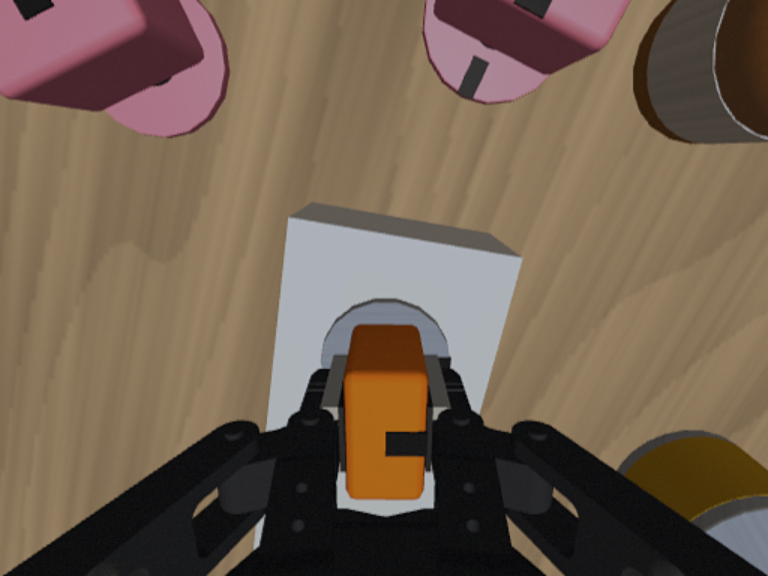

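Emit:
{"name": "send_rows", "arguments": {
  "plan": [
    [-4,0,0,0,0,0],
    [-12,0,0,0,0,0],
    [-25,0,0,0,0,0],
    [-42,0,0,0,0,0],
    [-60,0,0,0,0,0],
    [-80,0,0,0,0,0],
    [-100,0,0,0,0,0],
    [-120,0,0,0,0,0],
    [-135,0,0,0,0,0],
    [-140,0,0,0,0,0]
  ]
}}

```text
clock: 6.55
tcp_pos: [0.5443, -0.1525, 0.2147]
orientation: [0.575, 0.413, 0.573, -0.413]
wrist_force: [-0.2, 1.2, -3.9]
finger_gap: 0.0235
```

```bash
python3 - <<'E'
from h import *
delta([.577,.215,.213],44.5)
E
```

```text
tcp [ 0.5443 -0.1525  0.2147] y-yaw 18.5 shift [   1.5  147.6 -338.1] rot [-26.     0.1   -0.07] dist 368.9
```

Emit:
{"name": "send_rows", "arguments": {
  "plan": [
    [0,8,-18,-1,0,0],
    [0,23,-52,-4,0,0],
    [0,42,-96,-7,0,0],
    [0,61,-140,-10.5,0,0],
    [0,80,-184,-14,0,0],
    [0,99,-228,-17.5,0,0],
    [0,118,-270,-21,0,0],
    [0,134,-307,-24,0,0],
    [0,144,-330,-25.5,0,0],
    [0,147.5,-338,-26,0,0]
  ]
}}

```text
clock: 7.8
tcp_pos: [0.5753, 0.2173, 0.2121]
orientation: [0.652, 0.272, 0.653, -0.273]
wrist_force: [-0.1, 0.5, -3.7]
finger_gap: 0.0236
```

```bash
python3 - <<'E'
from h import *
import time
c=snap('wrist','w4a');c=snap('wrist','w4'); delta([.577,.215,.213],44.5)
cv2.imwrite('pics/w4b.png',cv2.resize(c['frame'],(768,576)))
E
```

```text
tcp [0.5757 0.2161 0.2124] y-yaw 44.6 shift [-0.6  0.2  1.7] rot [ 0.1  -0.04  0.08] dist 1.8
```

View pics/w4b.png

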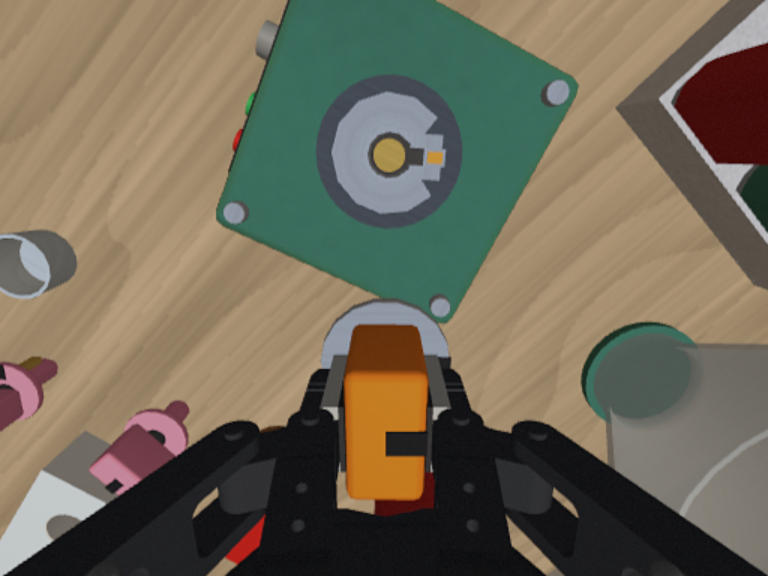

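```bash
python3 - <<'E'
from h import *
c=load('w4'); f=c['frame']; h=cv2.cvtColor(f,cv2.COLOR_BGR2HSV)
x0,y0,x1,y1=205,50,320,155
hs=h[y0:y1,x0:x1]
g=cv2.inRange(hs,(0,0,125),(180,70,255))
k=max(cv2.findContours(g,0,2)[0],key=cv2.contourArea); 
P=ray(c,k[:,0]+[x0,y0],.115)[:,:2]
from scipy.optimize import least_squares
def fit(P):
    for it in range(6):
        r=least_squares(lambda q:np.hypot(*(P-q[:2]).T)-q[2],[*P.mean(0),.03],loss='soft_l1',f_scale=.0005).x
        e=np.hypot(*(P-r[:2]).T)-r[2]; P=P[abs(e)<.0012]
    return r,len(P)
print('face',fit(P),len(k))
# bore: brass+dark inner hole
o=cv2.inRange(hs,(8,120,80),(32,255,255)); n,l,st,ce=cv2.connectedComponentsWithStats(o)
for i in range(1,n):
  if st[i,4]>10: print(st[i],ce[i]+[x0,y0],ray(c,[ce[i]+[x0,y0]],.115),hs[l==i].mean(0))
# dark blob bore+keyway
cs=cv2.findContours(g,cv2.RETR_CCOMP,cv2.CHAIN_APPROX_NONE)[0]
for k in cs:
  if cv2.contourArea(k)>50:
    Q=ray(c,k[:,0]+[x0,y0],.115)[:,:2]; print(cv2.contourArea(k),fit(Q),cv2.boundingRect(k))
big=cv2.resize(f[y0:y1,x0:x1],None,fx=5,fy=5,interpolation=cv2.INTER_NEAREST); cv2.imwrite('pics/w4c.png',np.hstack([big])[:600,:800])
d=np.array([[235,213],[440,307],[557,92]])/1.5; print(ray(c,d,.082))
E
```

```text
face (array([0.5224248 , 0.27429983, 0.02981748]), 92) 118
[ 44  42  21  23 379] [258.98944591 103.04485488] [[0.52240085 0.27437308 0.115     ]] [ 21.8469657  139.60158311 168.39313984]
[80 51 10  8 69] [289.56521739 104.85507246] [[0.54063475 0.29049584 0.115     ]] [ 18.7826087  179.15942029 196.76811594]
4514.0 (array([0.52241021, 0.27436691, 0.02979778]), 191) (16, 11, 76, 82)
95.5 (array([0.54042716, 0.29055093, 0.00435245]), 35) (79, 50, 12, 10)
837.5 (array([0.52270948, 0.27466606, 0.01191541]), 70) (39, 37, 40, 33)
[[0.47875963 0.18220961 0.082     ]
 [0.61568921 0.22991087 0.082     ]
 [0.56740222 0.36742398 0.082     ]]
```

View pics/w4c.png

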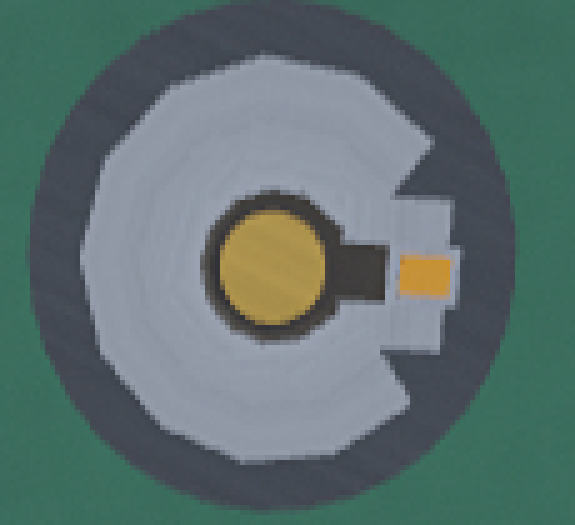

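```bash
python3 - <<'E'
from h import *
c=load('w4'); s,t,R=tool()
for v in(130,150,170): 
  try: gripface(c,t[2]+.0376,(200,200,320,345),v)
  except Exception as e: print(e)
print(t)
delta([.5225,.2744,.19],41.7)
E
```

```text
[0.5755 0.2184 0.25  ] [0.0218 0.043  0.0243] [  44.7  -43.6 -135.2]
[0.5757 0.2182 0.25  ] [0.0218 0.0426 0.0243] [  44.7  -43.6 -135.2]
[0.5757 0.2183 0.25  ] [0.0219 0.0416 0.0242] [  44.7  -43.6 -135.2]
[0.5756602  0.21605939 0.2124265 ]
tcp [0.5757 0.2161 0.2124] y-yaw 44.6 shift [ 22.5   3.1 -78.8] rot [ 2.9  -0.04  0.08] dist 82.1
```

Emit:
{"name": "send_rows", "arguments": {
  "plan": [
    [0,0.2,-6,0.3,0,0],
    [0,0.5,-20,0.8,0,0],
    [2,0.9,-38,1.5,0,0],
    [7,1.3,-56,2.2,0,0],
    [13,1.6,-70,2.7,0,0],
    [20,1.8,-76,2.9,0,0],
    [25,1.8,-78,2.9,0,0],
    [27,1.8,-78,2.9,0,0],
    [27,1.8,-78,2.9,0,0],
    [27,1.8,-78,2.9,0,0]
  ]
}}

```text
clock: 9.15
tcp_pos: [0.5235, 0.2717, 0.1864]
orientation: [0.645, 0.29, 0.645, -0.29]
wrist_force: [-0.6, 0.4, -3.6]
finger_gap: 0.0235
```

```bash
python3 - <<'E'
from h import *
c=snap('scene','s5'); d=snap('top','t5'); delta([.522,.273,.185],41.7)
a=cv2.resize(c['frame'][190:310,340:440],None,fx=4,fy=4,interpolation=cv2.INTER_CUBIC)
b=cv2.resize(d['frame'][150:270,80:180],None,fx=4,fy=4,interpolation=cv2.INTER_CUBIC)
cv2.imwrite('pics/c5.png',np.hstack([a,b]))
s,t,R=tool()
print(proj(c,[[*t[:2],t[2]-.0603],[*t[:2],t[2]-.0183],[*t[:2],t[2]+.0377],[.522,.273,.115]]))
E
```

```text
tcp [0.5234 0.2718 0.1865] y-yaw 41.57 shift [ 1.5 -0.3 -1.9] rot [-0.13  0.02 -0.02] dist 2.4
[[389.53290444 255.59411641]
 [394.32235514 236.04529266]
 [401.36149279 207.31405191]
 [389.53150741 260.65502538]]
```

View pics/c5.png

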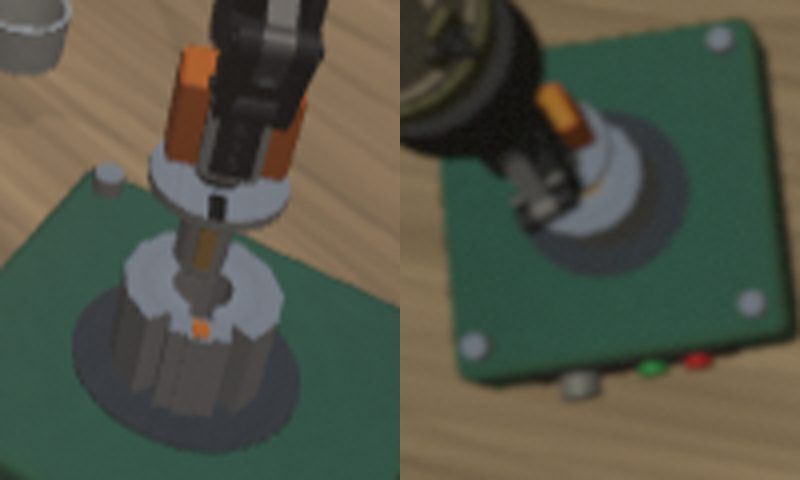

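Emit:
{"name": "send_rows", "arguments": {
  "plan": [
    [0,-0.4,-1.2,0,0,0],
    [3,-0.4,-1.2,0,0,0],
    [7,-0.4,-1.2,0,0,0],
    [10,-0.4,-1.2,0,0,0],
    [13,-0.4,-1.2,0,0,0],
    [15,-0.4,-1.2,0,0,0],
    [17,-0.4,-1.2,0,0,0],
    [18,-0.4,-1.2,0,0,0],
    [18,-0.4,-1.2,0,0,0],
    [18,-0.4,-1.2,0,0,0]
  ]
}}

```text
clock: 10.5
tcp_pos: [0.522, 0.2731, 0.1684]
orientation: [0.645, 0.29, 0.645, -0.289]
wrist_force: [-0.6, 4.2, -2.6]
finger_gap: 0.0238
```

```bash
python3 - <<'E'
from h import *
c=snap('scene','s6'); delta([.522,.273,.185],41.7);print(get_state()['wrist_force'],get_state()['ft_torque'])
a=cv2.resize(c['frame'][190:310,340:440],None,fx=4,fy=4,interpolation=cv2.INTER_CUBIC)
cv2.imwrite('pics/c6.png',a)
E
```

```text
tcp [0.522  0.2731 0.1684] y-yaw 41.62 shift [-16.6  -0.1   0.1] rot [-0.08 -0.04 -0.05] dist 16.6
[-0.46846834  4.81585674 -3.03965891] [1.2819896  0.20635508 0.05446322]
```

View pics/c6.png

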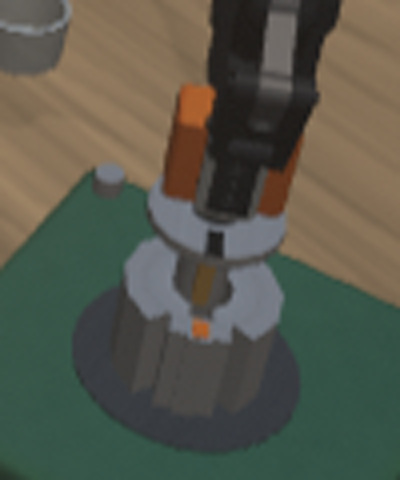

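Emit:
{"name": "send_rows", "arguments": {
  "plan": [
    [0,0.4,-0.4,0,0,0],
    [0,0.7,-0.7,0,0,0],
    [1,0.7,-0.7,0,0,0],
    [2,0.7,-0.7,0,0,0],
    [3,0.7,-0.7,0,0,0],
    [4,0.7,-0.7,0,0,0],
    [5,0.7,-0.7,0,0,0],
    [6,0.7,-0.7,0,0,0],
    [7,0.7,-0.7,0,0,0],
    [7,0.7,-0.7,0,0,0]
  ]
}}

```text
clock: 11.8
tcp_pos: [0.5219, 0.2735, 0.161]
orientation: [0.645, 0.29, 0.645, -0.29]
wrist_force: [-0.7, 3.6, -3.0]
finger_gap: 0.0234
```

```bash
python3 - <<'E'
from h import *
c=snap('scene','s7'); delta([.522,.273,.185],41.7);print(get_state()['wrist_force'],get_state()['ft_torque'])
a=cv2.resize(c['frame'][190:310,340:440],None,fx=4,fy=4,interpolation=cv2.INTER_CUBIC)
cv2.imwrite('pics/c7.png',a)
E
```

```text
tcp [0.5219 0.2735 0.161 ] y-yaw 41.6 shift [-24.   -0.2   0.4] rot [-0.1  -0.    0.03] dist 24.0
[-0.16677433  2.6782887  -3.12768428] [0.62801931 0.16352314 0.01974621]
```

View pics/c7.png

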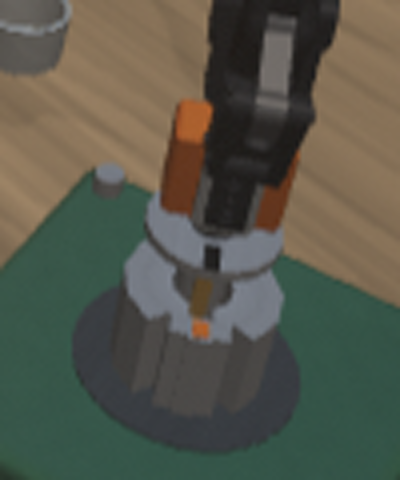

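Emit:
{"name": "send_rows", "arguments": {
  "plan": [
    [1,0.4,-0.5,0,0,0],
    [3,0.4,-0.5,0,0,0],
    [5,0.4,-0.5,0,0,0],
    [7,0.4,-0.5,0,0,0],
    [9,0.4,-0.5,0,0,0],
    [11,0.4,-0.5,0,0,0],
    [12,0.4,-0.5,0,0,0],
    [13,0.4,-0.5,0,0,0],
    [14,0.4,-0.5,0,0,0],
    [14,0.4,-0.5,0,0,0]
  ]
}}

```text
clock: 13.1
tcp_pos: [0.5219, 0.2742, 0.1472]
orientation: [0.645, 0.29, 0.645, -0.29]
wrist_force: [0.1, -0.3, -4.0]
finger_gap: 0.0234
```

```bash
python3 - <<'E'
from h import *
delta([.522,.273,.1333],41.7);print(get_state()['wrist_force'],get_state()['ft_torque'])
E
```

```text
tcp [0.5219 0.2742 0.1472] y-yaw 41.6 shift [13.9 -0.7  0.9] rot [-0.1   0.    0.01] dist 13.9
[ 0.08645841 -0.25534669 -3.99583888] [-0.00750588 -0.02165017  0.02448793]
```

Emit:
{"name": "send_rows", "arguments": {
  "plan": [
    [2,0,0,0,0,0],
    [4,0,0,0,0,0],
    [6,0,0,0,0,0],
    [8,0,0,0,0,0],
    [10,0,0,0,0,0],
    [11,0,0,0,0,0],
    [12,0,0,0,0,0],
    [13,0,0,0,0,0],
    [13,0,0,0,0,0],
    [13,0,0,0,0,0]
  ]
}}

```text
clock: 14.35
tcp_pos: [0.5223, 0.2742, 0.1359]
orientation: [0.645, 0.29, 0.644, -0.289]
wrist_force: [-3.0, -1.7, 8.3]
finger_gap: 0.0238
```

```bash
python3 - <<'E'
from h import *
delta([.522,.273,.1333],41.7);print(get_state()['wrist_force'],get_state()['ft_torque'])
E
```

```text
tcp [0.5223 0.2742 0.1359] y-yaw 41.6 shift [ 2.6 -1.   0.7] rot [-0.1   0.05 -0.09] dist 2.9
[-3.03184081 -1.74314032  8.26575394] [-0.37354912  0.87162417 -0.04661054]
```

Emit:
{"name": "send_rows", "arguments": {
  "plan": [
    [1,0,0,0,0,0],
    [2,0,0,0,0,0],
    [2.5,0,0,0,0,0],
    [3,0,0,0,0,0],
    [3.5,0,0,0,0,0],
    [4,0,0,0,0,0],
    [4,0,0,0,0,0],
    [4,0,0,0,0,0],
    [4,0,0,0,0,0],
    [4,0,0,0,0,0]
  ]
}}

```text
clock: 15.6
tcp_pos: [0.5224, 0.2743, 0.1333]
orientation: [0.646, 0.29, 0.644, -0.289]
wrist_force: [-5.9, -3.2, 16.4]
finger_gap: 0.0232
```

```bash
python3 - <<'E'
from h import *
c=snap('scene','s8');delta([.522,.273,.1333],41.7);print(get_state()['wrist_force'],get_state()['ft_torque'])
a=cv2.resize(c['frame'][210:310,340:440],None,fx=6,fy=6,interpolation=cv2.INTER_CUBIC)
cv2.imwrite('pics/c8.png',a)
E
```

```text
tcp [0.5223 0.2742 0.1333] y-yaw 41.6 shift [ 0.  -1.1  0.7] rot [-0.1   0.08 -0.14] dist 1.3
[-5.90033262 -3.03369465 15.22693508] [-0.65985619  1.4271572  -0.06295714]
```

View pics/c8.png

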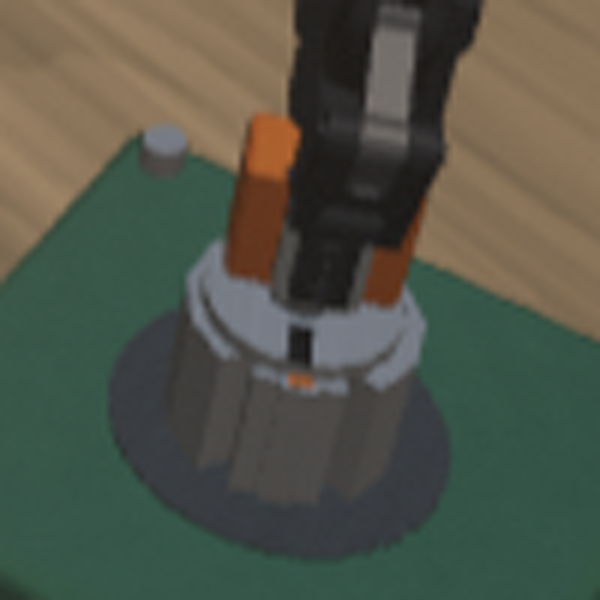

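Emit:
{"name": "send_rows", "arguments": {
  "plan": [
    [0,-0.4,0,0,0,0],
    [0,-0.8,0,0,0,0],
    [0.5,-0.8,0,0,0,0],
    [1,-0.8,0,0,0,0],
    [1.5,-0.8,0,0,0,0],
    [1.5,-0.8,0,0,0,0],
    [1.5,-0.8,0,0,0,0],
    [1.5,-0.8,0,0,0,0],
    [1.5,-0.8,0,0,0,0],
    [1.5,-0.8,0,0,0,0]
  ]
}}

```text
clock: 16.9
tcp_pos: [0.5223, 0.2742, 0.1333]
orientation: [0.646, 0.291, 0.644, -0.289]
wrist_force: [-7.1, -2.0, 23.5]
finger_gap: 0.0233
```

```bash
python3 - <<'E'
from h import *
c=snap('scene','s9');delta([.522,.273,.1333],41.7);print(get_state()['wrist_force'],get_state()['ft_torque'])
a=cv2.resize(c['frame'][210:310,340:440],None,fx=6,fy=6,interpolation=cv2.INTER_CUBIC)
cv2.imwrite('pics/c9.png',a)
c=snap('wrist','w9');cv2.imwrite('pics/w9b.png',cv2.resize(c['frame'],(768,576)))
E
```

```text
tcp [0.5223 0.2742 0.1333] y-yaw 41.61 shift [-0.  -1.   0.7] rot [-0.09  0.11 -0.27] dist 1.3
[-6.52925131 -2.57080655 23.56203425] [-0.67226302  1.83564693 -0.03334056]
```

View pics/c9.png

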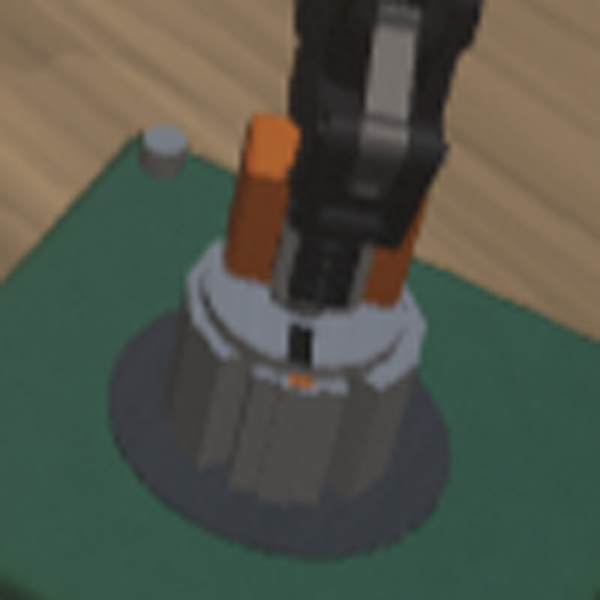

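View pics/w9b.png

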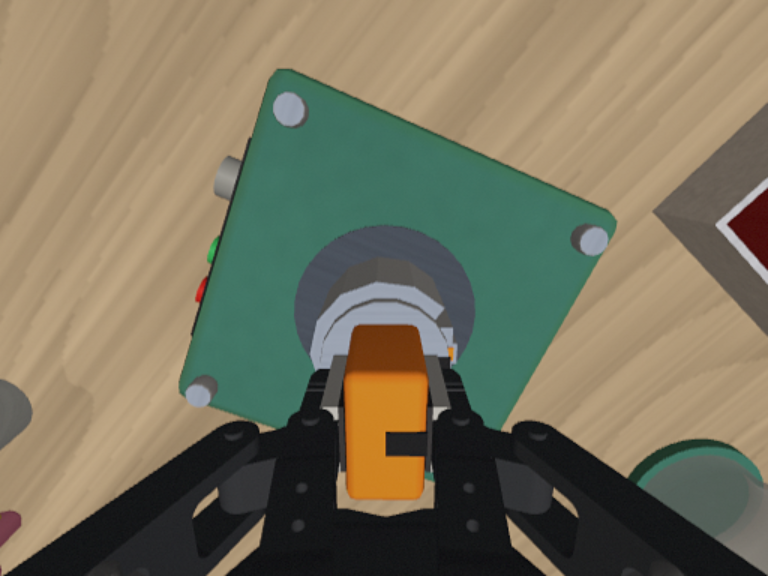

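```bash
python3 - <<'E'
from h import *
delta([.522,.273,.1333],41.7);job.hand_in()
E
```

```text
tcp [0.5223 0.2742 0.1333] y-yaw 41.61 shift [ 0.  -1.   0.7] rot [-0.09  0.11 -0.28] dist 1.2
the job is handed in; nothing more can be done
```

I gripped the orange grip at 45 N and lifted the shaft straight out of the stand. On the way to the hub I turned it about 23° to match the hub's keyway, so the key went in on the first descent with no turning in the bore. I then pressed it home against the spring and handed the job in at about 17 s with the grip still held and pressing.

**Last checks:**
- **Seated:** the TCP stopped at z = 0.1333 m, the height worked out for fully home. It did not sink when I commanded 1.5 mm more, while the vertical force rose from about 15–16 N to 23.5 N, so the collar is bearing on the hub. The scene picture shows the collar flush, with its black mark in line with the hub's orange mark.
- **Grip:** the finger opening stayed at 23.3 mm, and in the wrist picture the grip had not shifted between the fingers.

**What disagreed:**
- The top and wrist cameras differed by 1–2 mm on the hub's position and about 3° on the keyway angle. I used the wrist camera's angle and corrected the sideways position by the contact force while inserting.
- A side force of about 7 N remained at the end. Shifting the command 0.8 mm sideways did not remove it.

I never touched the plug, cans, jar, scoop or pink look-alikes, though I did not re-measure their positions afterwards.

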